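# Fit the sampling head and start the sampler

## Task

Set up the air sampler: push the tall sampling head, open end first, onto the leaning intake port until it sits fully home against the port's shoulder. Then, with the head in place, throw the pump lever all the way over to on (towards the case's lid). Leave the short head and the other things on the table where they are.

Things in the scene. Friction and masses are not known exactly. Their poses are not given: they have to be found in the camera images.
- tall_head: Tall sampling head: rigid grey plastic, 125 mm tall, 0.14 to 0.26 kg, standing loose on the table, open end down. Lower 75 mm: sleeve, 50 mm outside, 5 mm wall, bore 40 mm wide, 75 mm deep, open below. Then a cone (75 to 83 mm) and a solid round neck, 36 mm diameter, up to the top: grip there. Origin: centre of the open lower end; z along its axis to the closed top.
- port: Leaning aluminium intake port fixed on the sampler: spigot of 37 mm diameter, 50 mm long (last 10 mm tapered to 26 mm), on a flat round shoulder of 62 mm diameter. It leans 30 degrees from vertical to the case's front (-x). Origin: on its axis in the shoulder's plane, where the head's open end rests when fully home; z along the spigot, outwards.
- sampler: Air sampler in an orange hard case, 236 x 326 mm, 100 mm tall at its white panel, fixed, its lid laid back at the +x side (to 340 mm from the origin, up to 165 mm high). Origin: centre of its underside; x from its front edge to its lid, z up. On the panel: port shoulder centre at (-30, 70, 135) mm, pump lever pivot at x -55, y -85 mm.
- pump (a joint): Angle of the pump lever (steel bar with a black ball knob, on a grey block): 0 = off, leaning to the case's front (-x), 1.0 = on, leaning as far to the lid side (+x), 0.5 = upright. Starts near 0, stays where it is left, turns with light pushing (a few N).
- pump_tip (a point): Centre of the 26 mm ball knob at the upper end of the pump lever (a 10 mm bar, 75 mm from its pivot, which lies 122 mm above the case's underside). Between off and on it travels about 70 mm along the case's x.
- short_head: The short sampling head: grey, same 50 mm outside diameter and same 36 mm neck as the tall head but only 85 mm tall, its bore (26 mm) too small for the port. Stands upright, loose. Origin: centre of its underside. To be left alone.
- handset: White hand-held meter with a blue screen, 140 x 75 x 36 mm, lying loose on the table. Origin: centre of its underside, x along its length. To be left alone.
- jar: Clear screw-lid jar, 64 mm diameter, 85 mm tall, loose. Origin: centre of its underside. To be left alone.
- mug: White mug, 80 mm diameter, 92 mm tall, loose, handle at its +y. Origin: centre of its underside. To be left alone.
- screwdriver: Screwdriver lying loose on the table. Origin on its underside, x along its length, blade to +x. To be left alone.
- coupling: Plain aluminium ring, 60 mm outside, 42 mm inside, 25 mm tall, loose. Origin: centre of its underside. To be left alone.
- spray: Spray can, 56 mm diameter, 190 mm tall, standing loose. Origin: centre of its underside. To be left alone.

How it is judged (in metres and radians):
On the way, in this order (a step that is already met when the one before it is completed fails the run):
1. the tall head sits fully home on the port, pump lever still off (z of tall_head in the frame of port between -0.004 and 0.004 m and angle between the z axis of tall_head and the z axis of port, either way round below 0.1 rad and x of tall_head in the frame of port between -0.005 and 0.005 m and y of tall_head in the frame of port between -0.005 and 0.005 m and value of joint pump below 0.5 rad), for 0.2 s.
2. the pump lever is thrown to on with the head still home (z of tall_head in the frame of port between -0.004 and 0.004 m and angle between the z axis of tall_head and the z axis of port, either way round below 0.1 rad and x of tall_head in the frame of port between -0.005 and 0.005 m and y of tall_head in the frame of port between -0.005 and 0.005 m and value of joint pump above 0.85 rad), for 0.2 s.
At the end, for the whole second after the job is handed in: The tall head is on the leaning port, its open end within 4 mm of the shoulder and within 5 mm of the port's axis to each side, its axis within 0.1 rad of the port's, at rest and let go; the pump lever is past 0.85 rad. The short head and other loose things have not moved by 30 mm (all of step 2 and linear speed of tall_head below 0.02 m/s); the robot touches nothing.
It fails at once if the short head is moved by more than 30 mm (distance of short_head from where it was at the start of the episode above 0.03 m).
It fails at once if another loose thing (handset, jar, mug, screwdriver, coupling, spray can) is moved by more than 30 mm (distance of any of handset, jar, mug, screwdriver, coupling, spray from where it was at the start of the episode above 0.03 m).
It fails at once if the pump is started before the head is home (value of joint pump above 0.5 rad and not (z of tall_head in the frame of port below 0.02 m and distance between tall_head and port below 0.025 m)).
It also fails if it takes over 61 s, if anything falls off the work surface, if the arm or the gripper's body presses on something with over 40 N, if the wrist force passes 120 N, or if a joint passes its speed limit or range.

## Robot

A 6-joint arm with a two-finger parallel gripper is mounted at the origin on the work surface. World frame = base frame: x ahead of the robot, y to its left, z up, the work surface at z = 0. Lengths are in m, angles in degrees, forces in N, time in s.
With the tool pointing down it reaches from about 0.2 to 0.875 m from the base axis. Payload 3.4 kg.
Tool frame: the origin (TCP) lies on the front face of the gripper's body, between the roots of the fingers; the fingertips stand 97 mm ahead of it and the grasp point (between the pads) lies 78 mm ahead of it; z points along the fingers, y is the line along which they close (so a half turn about z gives the same grasp; the last joint's range is limited). The gripper opens to 94 mm and grips with 3 to 60 N. Pads are 16 mm wide; open, the fingers measure 119 mm over their backs; the gripper's body (75 mm by 177 mm) begins 78 mm behind the grasp point.
Start: joints at [-74.599, 15.808, 86.224, -0, 77.962, -6.933], TCP at [0.219, -0.532, 0.303] pointing down, gripper open.
Joint ranges: [-165.64, 165.64], [-43.16, 119.46], [12.63, 154.43], [-67.54, 247.53], [6.08, 155.33], [-154.97, 154.97]. Speed limits (degrees/s): [147.25, 147.25, 180, 180, 180, 180].

## Interface

Orientations are given as a 3x3 rotation matrix whose columns are the frame's x, y, z axes.
In Python, from workcell import sensors, read_camera, get_calibration, close_job gives the robot as it stands. The module is installed in compiled form; this text tells all that it offers.
- The arm moves only by the tool send_rows, never from a script. Its argument "targets" is a list of rows, each an object of numbers: "fingers": the finger opening in mm, from 0 to 94; "x", "y", "z": the shift along the tool's x, y, z in units of 30 mm (1.0 is 30 mm); "spin": the turn about the tool's z in units of 5 degrees (1.0 is 5 degrees). A call has 1 to 20 rows; each row is the pose to reach, as a shift and turn from the pose commanded when the call began, along the tool's axes at that moment; what a row does not reach only later rows make up. A row lasts 1/10 s, in which the tool goes at most 50 mm and 8.59 degrees, less where a joint would pass 70% of its speed; a pose out of reach is approached as far as the arm can. A call with a gripper value outside its range is refused whole. The fingers move at their own pace and stop on an object; the grip force is fixed at half the most. Time passes only in rows, so rows that repeat a pose let the fingers close. It gives the time, the measured TCP pose, the force, the opening and the grip force at its end, in the units of the state.
- sensors.get_state(): the state, without advancing time (a new reading comes with each control period).
- read_camera(name): name is "scene" or "side" or "wrist"; returns (picture, depth): 420x560x3 uint8, red, green, blue; 420x560 float32, m along the optical axis (not along the pixel's ray), 0 where there is no reading.
- get_calibration(name): a dict with "camera_matrix" (3x3 intrinsics, pixels), "R" (3x3) and "t" (3): a world point X has camera coordinates R X + t. Camera axes: x right, y down, z forward; pixel columns grow to the right and rows downward; lengths in m; the calibration is good to about 2 mm. The wrist camera is an equidistant fisheye: a pixel r from the principal point sees the ray r / f radians off the axis. A picture is of the moment at which its call begins: read the wrist's pose just before it. get_calibration takes no time and is no camera call; for the wrist camera it gives the pose at the moment of the call.
- close_job(): hands the job in; it is judged then, once.
The state is a dict: "t": time; "joint_positions": joint angles; "joint_velocities": joint speeds; "tau": joint torques, N m; "position": TCP position; "orientation": TCP orientation; "ft_force": force on the tool from outside, world axes, zero at the start; "torque": the same for the moment, N m; "gripper_width": opening from 0.0 (shut) to 1.0 (fully open); "grasp_force": force on a finger pad.
Only numpy, scipy, OpenCV 4.12 (cv2) and the standard library are available. Lean on these libraries where they do the work, as an engineer would, in place of code of your own. Each camera call takes 0.05 s, during which the arm holds its last target. There are 200 camera calls.

## Working session

There is one attempt and no reset: what is moved stays moved. The work goes in short steps, Python scripts to look and compute and a tool call to move; the robot and the scene stay as the last step left them, time stands still between calls to the robot, and variables do not carry over. Pictures are saved under pics/ and viewed, at most 10 in all, crops included, and the job is handed in when it is done.

Besides the shell and the picture viewer there is one more tool, called after "Call:" by a JSON object that holds its "method" and its "body". send_rows: Moves the arm, as the interface text tells. Its arguments: {"type":"object","properties":{"targets":{"type":"array","items":{"type":"object","properties":{"fingers":{"type":"number"},"x":{"type":"number"},"y":{"type":"number"},"z":{"type":"number"},"spin":{"type":"number"}}}}},"required":["targets"]}

```bash
mkdir -p pics; cat > h.py <<'E'
import numpy as np, cv2
from workcell import sensors, read_camera, get_calibration, close_job
def cloud(name):
    im,d=read_camera(name); c=get_calibration(name); K=np.array(c["camera_matrix"]);R=np.array(c["R"]);t=np.array(c["t"])
    v,u=np.mgrid[:420,:560]
    P=np.stack([(u-K[0,2])/K[0,0]*d,(v-K[1,2])/K[1,1]*d,d],-1)
    W=(P-t)@R; W[d==0]=np.nan
    return im,W
E
python3 - <<'E'
from h import *
for n in("scene","side"):
    im,W=cloud(n); cv2.imwrite(f"pics/{n}0.png",im[...,::-1]); np.savez(f"{n}0.npz",im=im,W=W)
    c=get_calibration(n);print(n,-np.array(c["R"]).T@c["t"],c["R"][2])
s=sensors.get_state();print(s["t"],s["position"],s["orientation"],s["ft_force"])
E
```

```text
scene [ 1.28177363 -0.67661892  0.99288978] [-0.54619865  0.51750894 -0.65867407]
side [0.26946736 0.67598054 1.01941974] [ 0.24975916 -0.58464728 -0.77188595]
0.1 [ 0.218389   -0.53154679  0.30190959] [[ 9.24993734e-01  3.79982093e-01 -4.47939993e-04]
 [ 3.79982321e-01 -9.24992496e-01  1.52224086e-03]
 [ 1.64083136e-04 -1.57827254e-03 -9.99998741e-01]] [-0.24407204  1.05967366  0.57974768]
```

View pics/scene0.png

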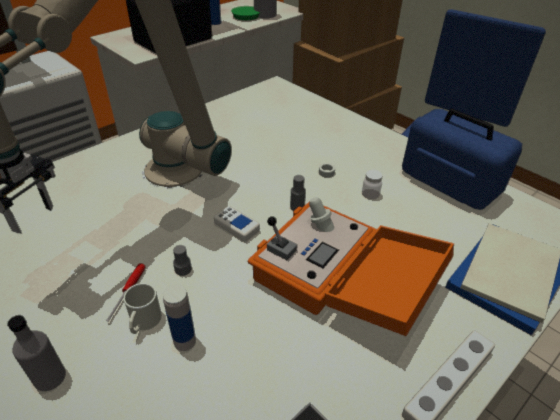

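View pics/side0.png

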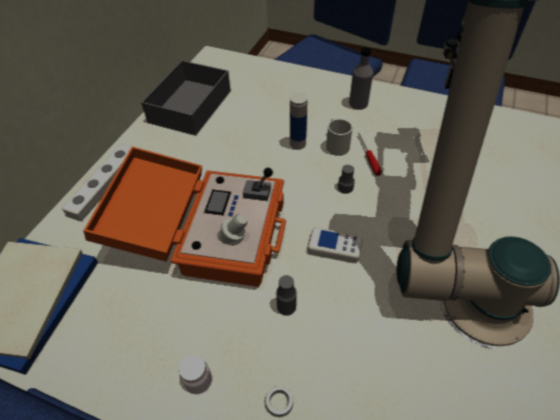

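The pictures show the tall head at scene (298,192) / side (287,295) and the short head at scene (182,260) / side (346,180). The port is at scene (318,212) / side (235,228), and the lever knob at scene (272,221) / side (268,172).

```bash
python3 - <<'E'
from h import *
for n,bh,bp,bk in(("scene",(285,172,310,215),(300,190,340,235),(262,212,282,240)),("side",(272,272,302,318),(215,205,255,248),(258,164,278,185))):
    f=np.load(n+"0.npz");im=f["im"];W=f["W"]
    hsv=cv2.cvtColor(im,cv2.COLOR_RGB2HSV)
    def reg(b): return im[b[1]:b[3],b[0]:b[2]].reshape(-1,3).astype(int),W[b[1]:b[3],b[0]:b[2]].reshape(-1,3)
    c,p=reg(bh); 
    top=p[(p[:,2]>.115)&(p[:,2]<.14)]; print(n,"headtop",len(top),np.median(top,0),top.min(0),top.max(0))
    for z0,z1 in((.09,.115),(.01,.07)):
        q=p[(p[:,2]>z0)&(p[:,2]<z1)&(c.sum(1)<330)]; print(" band",z0,len(q),q.min(0),q.max(0))
    c,p=reg(bk); q=p[(c.sum(1)<150)&(p[:,2]>.16)]; print("knob",len(q),np.median(q,0),q.min(0),q.max(0))
    # case: orange + height
    m=(hsv[...,0]<14)&(hsv[...,1]>150)&(hsv[...,2]>80)&(W[...,2]>.085)&(W[...,2]<.115)&(np.abs(W[...,0])<1.2)
    m[:150 if n=="scene" else 130]=0
    q=W[m][:,:2]; print("orange rim",len(q),q.min(0),q.max(0), cv2.minAreaRect(q.astype(np.float32)))
    mp=(hsv[...,1]<70)&(W[...,2]>.09)&(W[...,2]<.108)&(hsv[...,2]>90); 
    k,l,st,ce=cv2.connectedComponentsWithStats(mp.astype(np.uint8))
    i=1+np.argmax(st[1:,4]);q=W[l==i];print("panel",st[i],np.median(q[:,2]),cv2.minAreaRect(q[:,:2].astype(np.float32)))
    c,p=reg(bp); q=p[p[:,2]>.118]; print("port",len(q),np.nanmax(q,0),np.nanmin(q,0))
    cr=[im[b[1]-20:b[3]+20,b[0]-25:b[2]+25,::-1] for b in(bh,bp)]
    cv2.imwrite(f"pics/{n}crop.png",np.hstack([cv2.resize(x,(390,590),interpolation=cv2.INTER_CUBIC) for x in cr]))
E
```

```text
scene headtop 82 [0.47074866 0.1828808  0.12396303] [0.45132199 0.16534647 0.115086  ] [0.48604384 0.20589058 0.13013906]
 band 0.09 144 [0.45267802 0.0798783  0.09002841] [0.57621885 0.19349074 0.11429314]
 band 0.01 191 [0.44877938 0.15802528 0.01009794] [0.49476262 0.20263186 0.06990056]
knob 53 [ 0.62329263 -0.07251799  0.19542965] [ 0.61158954 -0.08114704  0.17860255] [ 0.63012031 -0.06284094  0.20369306]
orange rim 5851 [ 0.54309638 -0.14640819] [1.01794472 0.24622262] ((0.7807379364967346, 0.050763532519340515), (0.440239816904068, 0.3227657079696655), 11.976618766784668)
panel [ 259  207  108   81 3154] 0.09992362778559287 ((0.6880267858505249, 0.032981887459754944), (0.19002588093280792, 0.28266477584838867), 11.457736015319824)
port 440 [0.67995415 0.12613811 0.18662454] [0.60881856 0.06544202 0.11824442]
side headtop 191 [0.46825776 0.19096953 0.12436945] [0.45164408 0.17043548 0.11502413] [0.48671639 0.20705953 0.12837771]
 band 0.09 83 [0.45151873 0.18026618 0.09042249] [0.48560052 0.20653912 0.11473367]
 band 0.01 226 [0.44442053 0.18628491 0.0101531 ] [0.49098564 0.2137133  0.06985207]
knob 71 [ 0.61720474 -0.05873823  0.19449002] [ 0.60704108 -0.07107277  0.16179769] [ 0.63448319 -0.0508228   0.20345432]
orange rim 6804 [ 0.54347147 -0.14125483] [1.04449535 0.22023174] ((0.7897415161132812, 0.059651583433151245), (0.4584154784679413, 0.3243105411529541), 11.736030578613281)
panel [ 182  174   92   89 3802] 0.0997520631248098 ((0.6880425214767456, 0.035881295800209045), (0.18739308416843414, 0.28023895621299744), 11.997132301330566)
port 533 [0.68156961 0.13152546 0.18826145] [0.60926381 0.07528834 0.1180742 ]
```

```bash
python3 - <<'E'
from h import *
from scipy.optimize import least_squares
y=np.radians(11.8);ex=np.array([np.cos(y),np.sin(y),0]);ey=np.array([-np.sin(y),np.cos(y),0])
C=np.array([.688,.0344,0]);O=C-.03*ex+.07*ey+[0,0,.135]
a=-.5*ex+[0,0,np.sqrt(.75)];b=np.cross(ey,a)
A=[]
for n in("scene","side"):
    P=np.load(n+"0.npz")["W"].reshape(-1,3)-O
    q=np.c_[P@b,P@ey,P@a];m=(q[:,2]>.006)&(q[:,2]<.038)&(np.hypot(q[:,0],q[:,1])<.026);q=q[m];A.append(q)
    s=least_squares(lambda p:np.hypot(q[:,0]-p[0],q[:,1]-p[1])-.0185,[0,0],loss="soft_l1",f_scale=.002)
    print(n,len(q),s.x*1e3,"rms",np.std(s.fun)*1e3,O+s.x[0]*b+s.x[1]*ey)
    hp=np.load(n+"0.npz")["W"].reshape(-1,3);
    for z0,z1,r in((.087,.12,.018),(.008,.07,.025)):
        m=(hp[:,2]>z0)&(hp[:,2]<z1)&(np.hypot(hp[:,0]-.469,hp[:,1]-.187)<r+.008);h=hp[m]
        s=least_squares(lambda p:np.hypot(h[:,0]-p[0],h[:,1]-p[1])-r,[.469,.187],loss="soft_l1",f_scale=.002)
        print(" head",len(h),s.x,np.std(s.fun))
q=np.vstack(A);s=least_squares(lambda p:np.hypot(q[:,0]-p[0],q[:,1]-p[1])-.0185,[0,0],loss="soft_l1",f_scale=.002)
print(s.x,O+s.x[0]*b+s.x[1]*ey,a)
st=sensors.get_state();R=np.array(st["orientation"])
print("to above head grip(z=.105) +50mm", R.T@(np.array([.469,.187,.105+.078+.08])-st["position"])/.03)
E
```

```text
scene 132 [-1.4083056   0.61862986] rms 1.8560076799890555 [0.64299889 0.09714198 0.13429585]
 head 99 [0.46628886 0.18708954] 0.0020216685816756863
 head 195 [0.46634747 0.18682865] 0.001899054628328219
side 120 [1.62295707 0.63605786] rms 1.2339002031610609 [0.645565   0.09769588 0.13581148]
 head 109 [0.46980992 0.18747561] 0.000869077930158828
 head 228 [0.46981193 0.18748287] 0.0007258470139842535
[5.58133527e-05 9.29085248e-04] [0.64417657 0.09770517 0.13502791] [-0.48943369 -0.10224803  0.8660254 ]
to above head grip(z=.105) +50mm [ 16.82807651 -18.97870953   1.32970279]
```

Call:
{"method": "send_rows", "body": {"targets": [{"x":16.8,"y":-18.98,"z":0,"spin":2.1,"fingers":94},{"x":16.8,"y":-18.98,"z":0,"spin":2.1,"fingers":94},{"x":16.8,"y":-18.98,"z":0,"spin":2.1,"fingers":94},{"x":16.8,"y":-18.98,"z":0,"spin":2.1,"fingers":94},{"x":16.8,"y":-18.98,"z":0,"spin":2.1,"fingers":94},{"x":16.8,"y":-18.98,"z":0,"spin":2.1,"fingers":94},{"x":16.8,"y":-18.98,"z":0,"spin":2.1,"fingers":94},{"x":16.8,"y":-18.98,"z":0,"spin":2.1,"fingers":94},{"x":16.8,"y":-18.98,"z":0,"spin":2.1,"fingers":94},{"x":16.8,"y":-18.98,"z":0,"spin":2.1,"fingers":94},{"x":16.8,"y":-18.98,"z":0,"spin":2.1,"fingers":94},{"x":16.8,"y":-18.98,"z":0,"spin":2.1,"fingers":94},{"x":16.8,"y":-18.98,"z":0,"spin":2.1,"fingers":94},{"x":16.8,"y":-18.98,"z":0,"spin":2.1,"fingers":94},{"x":16.8,"y":-18.98,"z":0,"spin":2.1,"fingers":94},{"x":16.8,"y":-18.98,"z":0,"spin":2.1,"fingers":94},{"x":16.8,"y":-18.98,"z":0,"spin":2.1,"fingers":94},{"x":16.8,"y":-18.98,"z":0,"spin":2.1,"fingers":94},{"x":16.8,"y":-18.98,"z":0,"spin":2.1,"fingers":94},{"x":16.8,"y":-18.98,"z":0,"spin":2.1,"fingers":94}]}}

```text
t: 2.1
position: [0.468, 0.1848, 0.3028]
orientation: [[0.979, 0.203, 0.0], [0.203, -0.979, -0.0], [-0.0, 0.0, -1.0]]
ft_force: [1.0, 0.5, -0.1]
gripper_width: 1.001
grasp_force: 0.0
```

```bash
cat >> h.py <<'E'
def rep(*pts):
    s=sensors.get_state();R=np.array(s["orientation"]);p=np.array(s["position"])
    print("t",s["t"],"pos",p.round(4),"yaw",np.degrees(np.arctan2(R[1,0],R[0,0])).round(2),"tilt",R[:,2].round(4),"F",np.round(s["ft_force"],1),"w",s["gripper_width"],s["grasp_force"])
    for q in pts: print(" ->",(R.T@(np.array(q)-p)/.03).round(3))
E
python3 -c "
from h import *
rep([.4685,.187,.183])"
```

```text
t 2.1 pos [0.468  0.1848 0.3028] yaw 11.71 tilt [ 0.e+00 -4.e-04 -1.e+00] F [ 1.   0.5 -0.1] w 1.0009503087544396 0.0
 -> [ 0.032 -0.069  3.994]
```

Call:
{"method": "send_rows", "body": {"targets": [{"x":0.03,"y":-0.07,"z":1.5,"fingers":94},{"x":0.03,"y":-0.07,"z":3,"fingers":94},{"x":0.03,"y":-0.07,"z":3.99,"fingers":94},{"x":0.03,"y":-0.07,"z":3.99,"fingers":94},{"x":0.03,"y":-0.07,"z":3.99,"fingers":20},{"x":0.03,"y":-0.07,"z":3.99,"fingers":20},{"x":0.03,"y":-0.07,"z":3.99,"fingers":20},{"x":0.03,"y":-0.07,"z":3.99,"fingers":20},{"x":0.03,"y":-0.07,"z":3.99,"fingers":20},{"x":0.03,"y":-0.07,"z":3.99,"fingers":20},{"x":0.03,"y":-0.07,"z":3.99,"fingers":20},{"x":0.03,"y":-0.07,"z":3.99,"fingers":20}]}}

```text
invalid input
```

```bash
python3 -c "
from h import *
rep([.4685,.187,.183])
im,d=read_camera('wrist');cv2.imwrite('pics/w1.png',im[...,::-1])"
```

```text
t 2.1 pos [0.468  0.1848 0.3028] yaw 11.71 tilt [ 0.e+00 -4.e-04 -1.e+00] F [ 1.   0.5 -0.1] w 1.0009503087544396 0.0
 -> [ 0.032 -0.069  3.994]
```

View pics/w1.png

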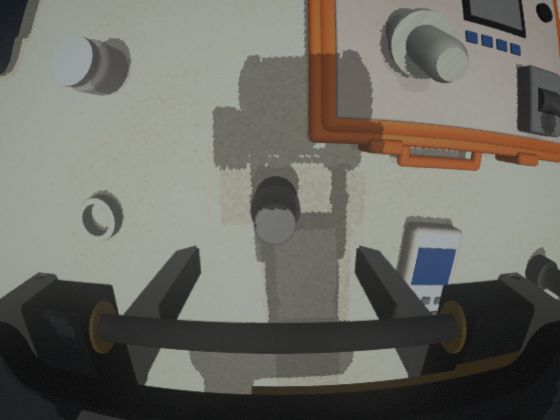

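The wrist view shows the neck top at (276,220), midway between the fingertips at about x 190 and 365, so y is centred. The move was refused, probably because `spin` was missing, so I'll resend it with every field.

Call:
{"method": "send_rows", "body": {"targets": [{"x":0.03,"y":-0.07,"z":1.5,"spin":0,"fingers":94},{"x":0.03,"y":-0.07,"z":3,"spin":0,"fingers":94},{"x":0.03,"y":-0.07,"z":3.99,"spin":0,"fingers":94},{"x":0.03,"y":-0.07,"z":3.99,"spin":0,"fingers":94},{"x":0.03,"y":-0.07,"z":3.99,"spin":0,"fingers":20},{"x":0.03,"y":-0.07,"z":3.99,"spin":0,"fingers":20},{"x":0.03,"y":-0.07,"z":3.99,"spin":0,"fingers":20},{"x":0.03,"y":-0.07,"z":3.99,"spin":0,"fingers":20},{"x":0.03,"y":-0.07,"z":3.99,"spin":0,"fingers":20},{"x":0.03,"y":-0.07,"z":3.99,"spin":0,"fingers":20},{"x":0.03,"y":-0.07,"z":3.99,"spin":0,"fingers":20},{"x":0.03,"y":-0.07,"z":3.99,"spin":0,"fingers":20}]}}

```text
t: 3.35
position: [0.4688, 0.1885, 0.1829]
orientation: [[0.979, 0.205, 0.0], [0.205, -0.979, -0.0], [-0.0, 0.0, -1.0]]
ft_force: [0.2, 0.2, -2.4]
gripper_width: 0.37
grasp_force: 30.0
```

```bash
python3 -c "
from h import *
rep([.4685,.187,.393],[.6269,.0939,.393])"
```

```text
t 3.35 pos [0.4688 0.1885 0.1829] yaw 11.84 tilt [ 0.e+00 -3.e-04 -1.e+00] F [ 0.2  0.2 -2.4] w 0.3695346666635272 29.96120274066925
 -> [-0.019  0.049 -7.003]
 -> [ 4.512  4.17  -7.002]
```

Call:
{"method": "send_rows", "body": {"targets": [{"x":0,"y":0,"z":-0.7,"spin":0,"fingers":20},{"x":0,"y":0,"z":-1.6,"spin":0,"fingers":20},{"x":0,"y":0,"z":-2.6,"spin":0,"fingers":20},{"x":0,"y":0,"z":-3.6,"spin":0,"fingers":20},{"x":0,"y":0,"z":-4.6,"spin":0,"fingers":20},{"x":0,"y":0,"z":-5.6,"spin":0,"fingers":20},{"x":0,"y":0,"z":-6.5,"spin":0,"fingers":20},{"x":0.3,"y":0.3,"z":-7,"spin":0,"fingers":20},{"x":1,"y":1,"z":-7,"spin":0,"fingers":20},{"x":1.8,"y":1.7,"z":-7,"spin":0,"fingers":20},{"x":2.6,"y":2.4,"z":-7,"spin":0,"fingers":20},{"x":3.4,"y":3.1,"z":-7,"spin":0,"fingers":20},{"x":4.1,"y":3.8,"z":-7,"spin":0,"fingers":20},{"x":4.51,"y":4.17,"z":-7,"spin":0,"fingers":20},{"x":4.51,"y":4.17,"z":-7,"spin":0,"fingers":20},{"x":4.51,"y":4.17,"z":-7,"spin":0,"fingers":20}]}}

```text
t: 4.95
position: [0.6263, 0.094, 0.392]
orientation: [[0.979, 0.205, -0.003], [0.205, -0.979, 0.0], [-0.002, -0.001, -1.0]]
ft_force: [0.9, 0.2, -2.0]
gripper_width: 0.37
grasp_force: 30.0
```

```bash
cat > m.py <<'E'
from h import *
from scipy.optimize import least_squares
rep([.6269,.0939,.353])
y=np.radians(11.8);ex=np.array([np.cos(y),np.sin(y),0]);ey=np.array([-np.sin(y),np.cos(y),0]);O=np.array([.644,.0975,.135])
p0=np.array(sensors.get_state()["position"])
for n in("scene","side"):
    im,W=cloud(n); P=W.reshape(-1,3); zb=p0[2]-.183
    for a,b,r in((.008,.07,.025),):
        m=(P[:,2]>zb+a)&(P[:,2]<zb+b)&(np.hypot(P[:,0]-p0[0],P[:,1]-p0[1])<r+.01);h=P[m]
        s=least_squares(lambda q:np.hypot(h[:,0]-q[0],h[:,1]-q[1])-r,p0[:2],loss="soft_l1",f_scale=.002)
        d=np.append(s.x,0)-O;print(n,len(h),s.x,np.std(s.fun),"rel O ex,ey mm",d@ex*1e3,d@ey*1e3, "zmin",P[(np.hypot(P[:,0]-s.x[0],P[:,1]-s.x[1])<.027)&(P[:,2]>.19)][:,2].min())
    cv2.imwrite(f"pics/{n}1.png",im[...,::-1])
    if n=="side": cv2.imwrite("pics/side1c.png",cv2.resize(im[120:260,160:340,::-1],(720,560)))
E
python3 m.py
```

```text
t 4.95 pos [0.6263 0.094  0.392 ] yaw 11.82 tilt [-2.6e-03  5.0e-04 -1.0e+00] F [ 0.9  0.2 -2. ] w 0.36994357988681953 29.956694841384888
 -> [0.021 0.009 1.3  ]
scene 332 [0.62355083 0.09356717] 0.0016114195217453555 rel O ex,ey mm -20.821274360058073 0.3320507547755701 zmin 0.20772012863686382
side 375 [0.62662464 0.09414663] 0.0010111811684764469 rel O ex,ey mm -17.693928555206647 0.2706853992827593 zmin 0.20705670137521093
```

View pics/side1c.png

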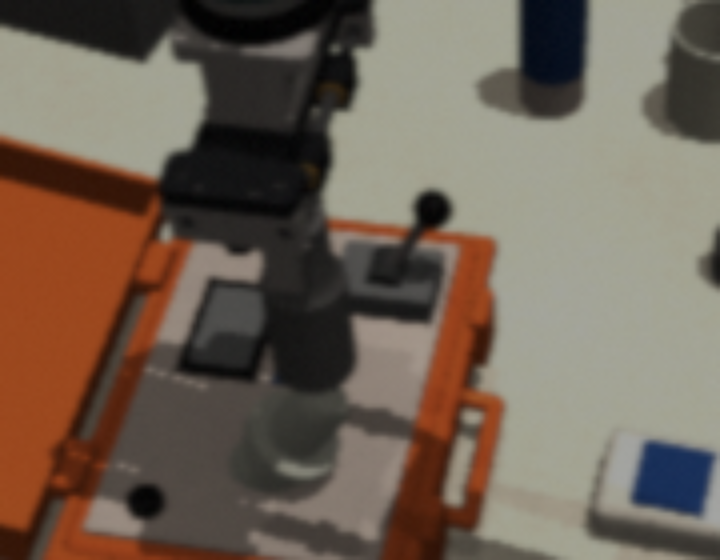

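The head hangs straight above the spigot, which sits at (290,450) in the crop, and both views agree within about 1 mm. I'll lower it onto the tapered tip.

Call:
{"method": "send_rows", "body": {"targets": [{"x":0.02,"y":0.01,"z":0.3,"spin":0,"fingers":20},{"x":0.02,"y":0.01,"z":0.6,"spin":0,"fingers":20},{"x":0.02,"y":0.01,"z":0.8,"spin":0,"fingers":20},{"x":0.02,"y":0.01,"z":0.95,"spin":0,"fingers":20},{"x":0.02,"y":0.01,"z":1.05,"spin":0,"fingers":20},{"x":0.02,"y":0.01,"z":1.05,"spin":0,"fingers":20}]}}

```text
t: 5.65
position: [0.6273, 0.0937, 0.3609]
orientation: [[0.979, 0.205, -0.001], [0.205, -0.979, -0.0], [-0.001, -0.0, -1.0]]
ft_force: [-0.5, 0.6, -1.4]
gripper_width: 0.369
grasp_force: 30.0
```

Call:
{"method": "send_rows", "body": {"targets": [{"x":0,"y":0,"z":0.1,"spin":0,"fingers":20},{"x":0,"y":0,"z":0.2,"spin":0,"fingers":20},{"x":0,"y":0,"z":0.2,"spin":0,"fingers":20}]}}

```text
t: 5.95
position: [0.6274, 0.0936, 0.355]
orientation: [[0.979, 0.205, -0.001], [0.205, -0.979, -0.0], [-0.001, -0.0, -1.0]]
ft_force: [0.1, -0.6, -1.5]
gripper_width: 0.37
grasp_force: 30.0
```

Call:
{"method": "send_rows", "body": {"targets": [{"x":-0.12,"y":0,"z":0.0,"spin":0,"fingers":20},{"x":-0.24,"y":0,"z":0.01,"spin":0,"fingers":20},{"x":-0.37,"y":0,"z":0.02,"spin":0,"fingers":20},{"x":-0.49,"y":0,"z":0.03,"spin":0,"fingers":20},{"x":-0.61,"y":0,"z":0.05,"spin":0,"fingers":20},{"x":-0.73,"y":0,"z":0.08,"spin":0,"fingers":20},{"x":-0.73,"y":0,"z":0.08,"spin":0,"fingers":20}]}}

```text
t: 6.65
position: [0.6057, 0.089, 0.3534]
orientation: [[0.979, 0.205, 0.001], [0.205, -0.979, -0.0], [0.0, 0.0, -1.0]]
ft_force: [3.5, 0.1, -1.1]
gripper_width: 0.371
grasp_force: 30.0
```

```bash
python3 -c "
from h import *
rep()
a,_=read_camera('side');b,_=read_camera('scene')
cv2.imwrite('pics/t1.png',np.hstack([cv2.resize(a[130:250,190:290,::-1],(400,480)),cv2.resize(b[140:260,270:370,::-1],(400,480))]))"
```

```text
t 6.65 pos [0.6057 0.089  0.3534] yaw 11.83 tilt [ 6.e-04 -3.e-04 -1.e+00] F [ 3.5  0.1 -1.1] w 0.3708134355397448 29.99984711408615
```

View pics/t1.png

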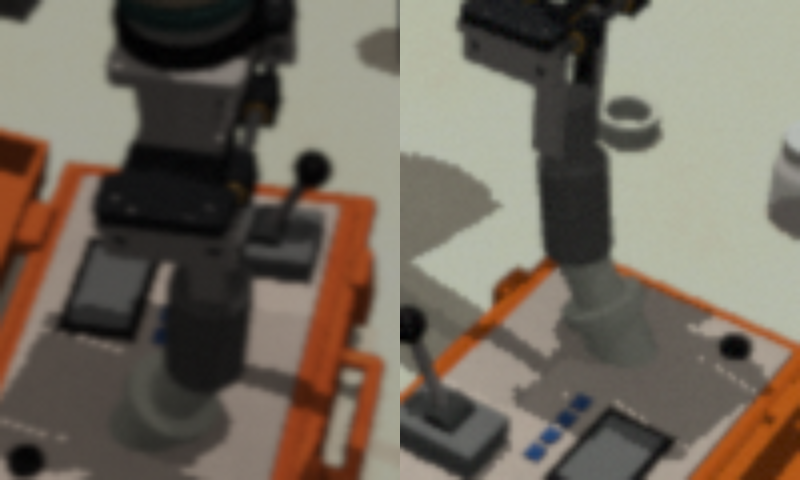

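The scene half shows the head seated on the tip and beginning to lean at a side force of 3.5 N, so I'll continue the arc.

Call:
{"method": "send_rows", "body": {"targets": [{"x":-0.12,"y":0,"z":0.04,"spin":0,"fingers":20},{"x":-0.24,"y":0,"z":0.09,"spin":0,"fingers":20},{"x":-0.36,"y":0,"z":0.15,"spin":0,"fingers":20},{"x":-0.48,"y":0,"z":0.21,"spin":0,"fingers":20},{"x":-0.6,"y":0,"z":0.27,"spin":0,"fingers":20},{"x":-0.72,"y":0,"z":0.34,"spin":0,"fingers":20},{"x":-0.84,"y":0,"z":0.41,"spin":0,"fingers":20},{"x":-0.96,"y":0,"z":0.48,"spin":0,"fingers":20},{"x":-1.05,"y":0,"z":0.54,"spin":0,"fingers":20},{"x":-1.12,"y":0,"z":0.58,"spin":0,"fingers":20},{"x":-1.12,"y":0,"z":0.58,"spin":0,"fingers":20}]}}

```text
t: 7.85
position: [0.5727, 0.0823, 0.3351]
orientation: [[0.979, 0.205, -0.001], [0.205, -0.979, -0.0], [-0.001, -0.0, -1.0]]
ft_force: [1.6, -0.0, 0.1]
gripper_width: 0.369
grasp_force: 30.0
```

```bash
python3 -c "
from h import *
O=np.array([.644,.0975,.135]);a=np.array([-.489,-.102,.866])
rep(O+a*.105+[0,0,.078])
A,_=read_camera('side');b,_=read_camera('scene')
cv2.imwrite('pics/t2.png',np.hstack([cv2.resize(A[130:250,190:290,::-1],(400,480)),cv2.resize(b[140:260,270:370,::-1],(400,480))]))"
```

```text
t 7.85 pos [0.5727 0.0823 0.3351] yaw 11.83 tilt [-0.0011 -0.     -1.    ] F [ 1.6 -0.   0.1] w 0.3685168802565832 29.999670088291168
 -> [ 0.682 -0.01   1.04 ]
```

View pics/t2.png

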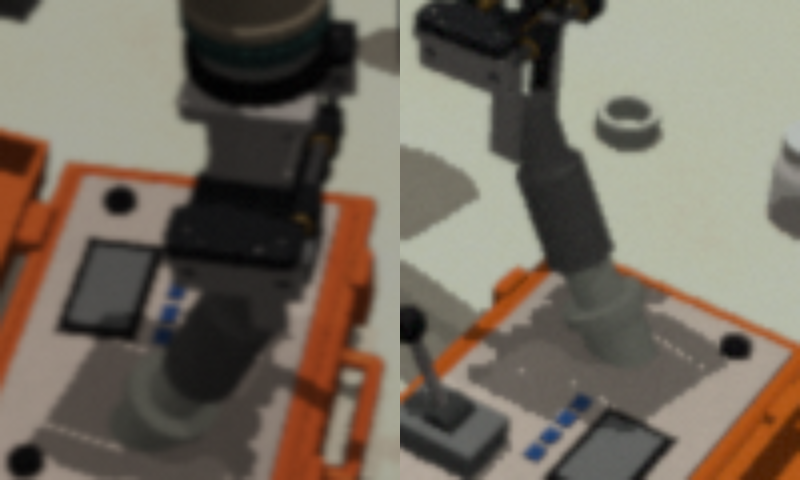

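The head now leans in line with the spigot, with its mouth around the tip (scene half, 585,265). Next I'll push it along the port axis.

Call:
{"method": "send_rows", "body": {"targets": [{"x":0.07,"y":0,"z":0.1,"spin":0,"fingers":20},{"x":0.14,"y":0,"z":0.21,"spin":0,"fingers":20},{"x":0.21,"y":0,"z":0.32,"spin":0,"fingers":20},{"x":0.28,"y":0,"z":0.43,"spin":0,"fingers":20},{"x":0.35,"y":0,"z":0.54,"spin":0,"fingers":20},{"x":0.35,"y":0,"z":0.54,"spin":0,"fingers":20}]}}

```text
t: 8.55
position: [0.5836, 0.0845, 0.3185]
orientation: [[0.979, 0.205, -0.001], [0.205, -0.979, -0.0], [-0.001, -0.0, -1.0]]
ft_force: [1.6, 0.3, -1.6]
gripper_width: 0.371
grasp_force: 30.0
```

Very low force, so I'll carry on to home with a slight overshoot.

Call:
{"method": "send_rows", "body": {"targets": [{"x":0.07,"y":0,"z":0.12,"spin":0,"fingers":20},{"x":0.14,"y":0,"z":0.24,"spin":0,"fingers":20},{"x":0.21,"y":0,"z":0.36,"spin":0,"fingers":20},{"x":0.27,"y":0,"z":0.44,"spin":0,"fingers":20},{"x":0.32,"y":0,"z":0.52,"spin":0,"fingers":20},{"x":0.34,"y":0,"z":0.57,"spin":0,"fingers":20},{"x":0.34,"y":0,"z":0.57,"spin":0,"fingers":20}]}}

```text
t: 9.25
position: [0.5892, 0.0859, 0.3059]
orientation: [[0.979, 0.205, -0.007], [0.205, -0.979, -0.002], [-0.007, 0.001, -1.0]]
ft_force: [-13.7, -1.9, 20.1]
gripper_width: 0.373
grasp_force: 30.0
```

```bash
cat > c.py <<'E'
from h import *
from scipy.optimize import least_squares
O=np.array([.644,.0975,.135]);a=np.array([-.4894,-.1022,.866])
rep(O+a*.105+[0,0,.078])
ey=np.array([-.2045,.9789,0]);b=np.cross(ey,a);A=[]
for n in("scene","side"):
    im,W=cloud(n);P=W.reshape(-1,3)-O;q=np.c_[P@b,P@ey,P@a]
    h=q[(q[:,2]>.01)&(q[:,2]<.068)&(np.hypot(q[:,0],q[:,1])<.034)]
    s=least_squares(lambda p:np.hypot(h[:,0]-p[0]-p[2]*(h[:,2]-.04),h[:,1]-p[1]-p[3]*(h[:,2]-.04))-.025,[0]*4,loss="soft_l1",f_scale=.002)
    t=q[(np.hypot(q[:,0],q[:,1])<.012)&(q[:,2]>.1)&(q[:,2]<.14)]
    print(n,len(h),"off mm, slope",s.x[:2]*1e3,s.x[2:],"top",len(t),np.median(t[:,2]) if len(t) else None)
E
python3 c.py
```

```text
t 9.25 pos [0.5892 0.0859 0.3059] yaw 11.85 tilt [-0.007  -0.0021 -1.    ] F [-13.7  -1.9  20.1] w 0.3732076147683848 30.00344753265381
 -> [ 0.117 -0.007  0.064]
scene 320 off mm, slope [-0.12533569  0.09613644] [0.07643585 0.00538999] top 4 0.12616294753713436
side 285 off mm, slope [ 2.78195543 -0.06979139] [ 0.07502284 -0.00264074] top 8 0.12532404273641434
```

Call:
{"method": "send_rows", "body": {"targets": [{"x":0,"y":0,"z":0,"spin":0,"fingers":80},{"x":0,"y":0,"z":0,"spin":0,"fingers":80},{"x":0,"y":0,"z":0,"spin":0,"fingers":80},{"x":0,"y":0,"z":0,"spin":0,"fingers":80},{"x":0,"y":0,"z":0,"spin":0,"fingers":80},{"x":0,"y":0,"z":0,"spin":0,"fingers":80}]}}

```text
t: 9.95
position: [0.5935, 0.0865, 0.302]
orientation: [[0.979, 0.205, -0.001], [0.205, -0.979, -0.0], [-0.001, -0.0, -1.0]]
ft_force: [1.2, -0.5, -0.3]
gripper_width: 0.833
grasp_force: 0.0
```

```bash
python3 c.py
```

```text
t 9.95 pos [0.5935 0.0865 0.302 ] yaw 11.83 tilt [-6.e-04 -1.e-04 -1.e+00] F [ 1.2 -0.5 -0.3] w 0.8329126787436988 0.0
 -> [-0.028 -0.014 -0.066]
scene 333 off mm, slope [-2.69896481  0.2136329 ] [-0.00572625  0.00994283] top 14 0.12482139657454012
side 262 off mm, slope [-0.23943621 -0.03219764] [-0.00277439  0.00764779] top 13 0.1233167624818847
```

```bash
python3 -c "
from h import *
rep([.568,-.0774,.267])"
```

```text
t 10.05 pos [0.5935 0.0866 0.3021] yaw 11.84 tilt [-4.e-04 -1.e-04 -1.e+00] F [1.2 0.6 0.9] w 0.8499416225529743 0.0
 -> [-1.953  5.175  1.171]
```

Call:
{"method": "send_rows", "body": {"targets": [{"x":0,"y":0,"z":-1,"spin":0,"fingers":80},{"x":0,"y":0,"z":-2.2,"spin":0,"fingers":80},{"x":0,"y":0,"z":-3,"spin":0,"fingers":80},{"x":-0.5,"y":1,"z":-3,"spin":0,"fingers":0},{"x":-1.3,"y":2.3,"z":-3,"spin":0,"fingers":0},{"x":-1.3,"y":3.6,"z":-3,"spin":0,"fingers":0},{"x":-1.9,"y":5.1,"z":-3,"spin":0,"fingers":0},{"x":-1.9,"y":5.1,"z":-3,"spin":0,"fingers":0},{"x":-1.9,"y":5.1,"z":-3,"spin":0,"fingers":0}]}}

```text
t: 10.95
position: [0.5689, -0.0757, 0.3923]
orientation: [[0.979, 0.203, -0.0], [0.203, -0.979, 0.001], [0.0, -0.001, -1.0]]
ft_force: [0.4, 0.7, 0.0]
gripper_width: 0.379
grasp_force: 0.0
```

```bash
python3 -c "
from h import *
rep([.568,-.0774,.267])"; python3 c.py|tail -2
```

```text
t 10.95 pos [ 0.5689 -0.0757  0.3923] yaw 11.69 tilt [-1.e-04  7.e-04 -1.e+00] F [0.4 0.7 0. ] w 0.37894434403098565 0.0
 -> [-0.04   0.051  4.176]
scene 329 off mm, slope [-2.81650804  0.05568288] [ 0.00616208 -0.00266664] top 21 0.12570812470002463
side 294 off mm, slope [-0.15027681 -0.07932901] [-0.00429222  0.00559897] top 63 0.12396541685601942
```

Call:
{"method": "send_rows", "body": {"targets": [{"x":-0.04,"y":0.05,"z":1.3,"spin":0,"fingers":0},{"x":-0.04,"y":0.05,"z":2.6,"spin":0,"fingers":0},{"x":-0.04,"y":0.05,"z":3.8,"spin":0,"fingers":0},{"x":-0.04,"y":0.05,"z":4.17,"spin":0,"fingers":0},{"x":0.3,"y":0.05,"z":4.17,"spin":0,"fingers":0},{"x":0.6,"y":0.05,"z":4.17,"spin":0,"fingers":0},{"x":0.9,"y":0.05,"z":4.17,"spin":0,"fingers":0},{"x":1.2,"y":0.05,"z":4.17,"spin":0,"fingers":0},{"x":1.5,"y":0.05,"z":4.17,"spin":0,"fingers":0},{"x":1.8,"y":0.05,"z":4.17,"spin":0,"fingers":0},{"x":2.1,"y":0.05,"z":4.17,"spin":0,"fingers":0},{"x":2.4,"y":0.05,"z":4.17,"spin":0,"fingers":0},{"x":2.7,"y":0.05,"z":4.17,"spin":0,"fingers":0},{"x":2.9,"y":0.05,"z":4.17,"spin":0,"fingers":0},{"x":2.9,"y":0.05,"z":4.17,"spin":0,"fingers":0}]}}

```text
t: 12.55
position: [0.6554, -0.0583, 0.2668]
orientation: [[0.979, 0.205, 0.0], [0.205, -0.979, 0.0], [0.0, -0.0, -1.0]]
ft_force: [-0.0, -0.3, 0.4]
gripper_width: 0.006
grasp_force: 0.0
```

```bash
cat > k.py <<'E'
from h import *
rep()
C=np.array([.688,.0344,0]);y=np.radians(11.8);ex=np.array([np.cos(y),np.sin(y),0]);ey=np.array([-np.sin(y),np.cos(y),0])
for n in("scene","side"):
    im,W=cloud(n);P=W.reshape(-1,3)-C;X=P@ex;Y=P@ey;Z=P[:,2]
    m=(abs(Y+.085)<.018)&(abs(X+.055)<.06)&(Z>.17)&(Z<.21)&(im.reshape(-1,3).sum(1)<150)
    print(n,m.sum(),np.median(X[m]),np.percentile(X[m],[5,95]),Z[m].max())
    if n=="scene": cv2.imwrite("pics/k.png",cv2.resize(im[150:300,220:400,::-1],(720,600)))
E
python3 k.py
```

```text
t 12.55 pos [ 0.6554 -0.0583  0.2668] yaw 11.85 tilt [ 2.e-04  2.e-04 -1.e+00] F [-0.  -0.3  0.4] w 0.006414457785566574 0.016328724914274062
scene 78 -0.025902386281571148 [-0.04193254 -0.01605489] 0.2053230606319862
side 53 -0.04419787749909693 [-0.05724952 -0.0257733 ] 0.1986832541615217
```

View pics/k.png

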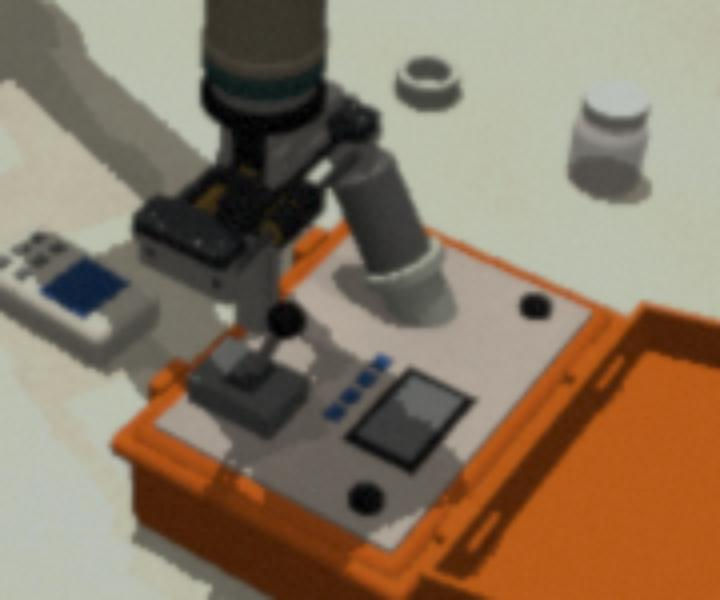

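The knob at crop (287,320) is past upright, and the head sits flush on the shoulder. I'll push further until the end stop is felt.

Call:
{"method": "send_rows", "body": {"targets": [{"x":0.15,"y":0,"z":0,"spin":0,"fingers":0},{"x":0.3,"y":0,"z":0,"spin":0,"fingers":0},{"x":0.45,"y":0,"z":0,"spin":0,"fingers":0},{"x":0.55,"y":0,"z":0,"spin":0,"fingers":0},{"x":0.55,"y":0,"z":0,"spin":0,"fingers":0}]}}

```text
t: 13.15
position: [0.665, -0.0564, 0.267]
orientation: [[0.979, 0.205, -0.016], [0.205, -0.979, -0.003], [-0.016, -0.0, -1.0]]
ft_force: [-14.1, -3.8, 5.7]
gripper_width: 0.002
grasp_force: 7.0
```

```bash
python3 k.py
```

```text
t 13.15 pos [ 0.665  -0.0564  0.267 ] yaw 11.84 tilt [-0.0157 -0.0029 -0.9999] F [-14.1  -3.8   5.7] w 0.0021234520347184196 6.970427501946688
scene 78 -0.018160248270539636 [-0.0328704  -0.00901352] 0.20236993722331315
side 57 -0.03230813509953103 [-0.04903472 -0.01697208] 0.19730361368161908
```

End stop felt at 15 N. I'll back off and lift clear.

Call:
{"method": "send_rows", "body": {"targets": [{"x":0,"y":0,"z":0,"spin":0,"fingers":0},{"x":-0.8,"y":0,"z":0,"spin":0,"fingers":0},{"x":-1.8,"y":0,"z":-0.5,"spin":0,"fingers":0},{"x":-2.5,"y":0,"z":-2,"spin":0,"fingers":0},{"x":-3,"y":0.5,"z":-3.5,"spin":0,"fingers":0},{"x":-3.5,"y":1,"z":-4,"spin":0,"fingers":0},{"x":-3.5,"y":1,"z":-4,"spin":0,"fingers":0},{"x":-3.5,"y":1,"z":-4,"spin":0,"fingers":0}]}}

```text
t: 14.05
position: [0.5743, -0.1059, 0.3873]
orientation: [[0.979, 0.204, 0.001], [0.204, -0.979, 0.001], [0.001, -0.0, -1.0]]
ft_force: [0.4, -0.2, 0.8]
gripper_width: 0.01
grasp_force: 0.0
```

```bash
python3 k.py; python3 c.py|tail -2
```

```text
t 14.05 pos [ 0.5743 -0.1059  0.3873] yaw 11.79 tilt [ 1.4e-03  6.0e-04 -1.0e+00] F [ 0.4 -0.2  0.8] w 0.009564708799095689 0.0
scene 57 -0.016970463418864327 [-0.02603181 -0.01033303] 0.2006301480664326
side 68 -0.02278284316298666 [-0.02943177 -0.01211992] 0.20330304180788145
scene 333 off mm, slope [-2.74337198  0.21066034] [ 0.00479136 -0.00253921] top 21 0.12535952462696207
side 298 off mm, slope [-0.17796878 -0.01174732] [-0.00548894  0.00366568] top 61 0.12378572555406674
```

```bash
python3 -c "
from workcell import close_job
print(close_job())"
```

```text
the job is handed in; nothing more can be done
None
```

The tall head is fully home on the leaning port (aligned and released), the pump lever is at its on stop, the arm is clear, and the job is handed in at about 14 s; no verdict came back, and I did not re-measure the short head and other loose things after the moves.

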